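# Uncap the extension tube and show its release lever to the camera

## Robot

A 6-joint arm with a two-finger parallel gripper is mounted at the origin on the work surface. World frame = base frame: x ahead of the robot, y to its left, z up, the work surface at z = 0. Lengths are in m, angles in rad, forces in N, time in s.
With the tool pointing down it reaches from about 0.25 to 0.775 m from the base axis. Payload 4 kg.
Tool frame: the origin (TCP) lies midway between the tips of the shut fingers; the grasp point (between the pads) lies 19 mm behind it (grip_point_offset is the distance from the TCP to the grasp point, in m); z points along the fingers, y is the line along which they close (so a half turn about z gives the same grasp; the last joint's range is limited). The gripper opens to 94 mm and grips with 3 to 60 N. Pads are 16 mm wide; open, the fingers measure 119 mm over their backs; the gripper's body (75 mm by 177 mm) begins 78 mm behind the grasp point.
Start: joints at [-1.303, 0.087, 1.371, -0, 1.684, -0.103], TCP at [0.199, -0.513, 0.206] pointing down, gripper open.
Joint ranges: [-3.1, 3.1], [-0.76, 2.03], [0.27, 2.55], [-1.08, 4.22], [0.17, 2.65], [-2.57, 2.57]. Speed limits (rad/s): [2.79, 2.79, 3.14, 3.14, 3.14, 3.14].

## Interface

Orientations are given as [roll, pitch, yaw] about the fixed x, y, z axes, in that order (R = Rz(yaw) Ry(pitch) Rx(roll)).
In Python, from bench import * gives the robot as it stands.
- The arm moves only by the tool carry_out, never from a script. Its argument "commands" is a list of rows, each a list of 6 numbers: the shift along the tool's x, y, z in m, then the turn, a rotation vector about the tool's x, y, z in rad. In form: [[tx, ty, tz, rx, ry, rz], ...]. A call has exactly 5 rows; each row is the pose to reach, as a shift and turn from the pose commanded when the call began, along the tool's axes at that moment; what a row does not reach only later rows make up. A row lasts 1/10 s, in which the tool goes at most 50 mm and 8.59 degrees, less where a joint would pass 70% of its speed; a pose out of reach is approached as far as the arm can. A call with a gripper value outside its range is refused whole. "jaw" is the opening, from 0 (shut) to 1 (fully open), set as the call begins (left out, the last holds). The fingers move at their own pace and stop on an object; the grip force is fixed at half the most. Time passes only in rows, so rows that repeat a pose let the fingers close, or fill a call up. It gives the time, the measured TCP pose, the force, the opening and the grip force at its end, in the units of the state.
- get_obs(): the state, without advancing time (a new reading comes with each control period).
- snapshot(name): name is "scene" or "side" or "wrist"; returns a dict with "img" (400x640x3 uint8, red, green, blue), "range_z" (400x640 float32, m along the optical axis (not along the pixel's ray), 0 where there is no reading), "fx", "fy", "cx", "cy" (pixels), "R" (3x3) and "t" (3): a world point X has camera coordinates R X + t. Camera axes: x right, y down, z forward; pixel columns grow to the right and rows downward; lengths in m; the calibration is good to about 2 mm. A picture is of the moment at which its call begins.
- close_job(): hands the job in; it is judged then, once.
The state is a dict: "time": time; "joint_positions": joint angles; "qvel": joint speeds; "joint_torque": joint torques, N m; "tool_pos": TCP position; "ee_rot": TCP orientation; "wrist_force": force on the tool from outside, world axes, zero at the start; "wrist_torque": the same for the moment, N m; "width": finger opening in m; "finger_force": force on a finger pad.
Only numpy, scipy, OpenCV 4.12 (cv2) and the standard library are available. Lean on these libraries where they do the work, as an engineer would, in place of code of your own. Each camera call takes 0.05 s, during which the arm holds its last target. There are 200 camera calls.

## Task

A buyer is watching through the camera on the little tripod and wants to see the release lever of the chrome extension tube. Take the black push-on cap off the tube and lay it rim down, flat on the floor of the empty round well of the open lens case, then pick up the tube and hold it still in the middle of the camera's picture, 13 cm from lens rim to the tube's middle, square to the camera: upright in its picture (so leaning back as much as the camera looks down), lever side straight towards the lens. Finish while still holding it there in the air; drop nothing, do not bump the camera or its tripod, and leave the other goods where they stand.

Things in the scene. Friction and masses are not known exactly. Their poses are not given: they have to be found in the camera images.
- tube: chrome extension tube standing on the slab (about 160 g), 62 mm high, a black baffle inside each end. Origin: centre of its underside; z up its axis; +x towards its red-tipped release lever. Bottom flange 58 mm across up to height 8 mm; barrel 52 mm across from 8 to 46 mm; top collar 49 mm across from 46 to 62 mm (grip it by the outside). At the start the cap sits loosely over the collar.
- tube_mid (a point): the middle of the tube: on its axis, 31 mm above its underside; axes as tube
- tube_lever (a point): red tip of the release lever: 43 mm from the tube's axis along its +x, 15 mm above its underside (lever 11 mm wide, 11 mm high, from height 9.5 to 20.5 mm)
- cap: black push-on cap (20 g), 57 mm across outside, 53 mm inside, 16 mm high, closed top 3 mm thick. Origin: centre of the rim plane (open underside); z towards the closed end. It begins on the tube, rim down, rim 49 mm and top 65 mm above the slab, and lifts straight off with no catch.
- case: black lens case lying open, fixed: base 108 x 208 mm, 32 mm high at its wall, grey foam inside 30 mm high; lid laid back flat beyond its +x side (104 mm more, 18 mm high). Origin: centre of the base's underside, z up, y along the long side. Empty cap well at y = +45 mm; the well at y = -45 mm is filled by a short chrome tube 3 mm proud of the foam.
- well (a point): centre of the floor of the empty round well for the cap: diameter 62 mm, 8 mm deep, floor 22 mm above the slab; axes as case
- tripod: small fixed tripod with a digital camera; origin on the slab under its centre, feet 80 mm out, -x side towards the robot. The camera pivots 178 mm above the slab (it is 116 mm wide, its top 83 mm above the pivot) and looks somewhat downwards on a stiff head, a different amount each time.
- camera_lens (a point): centre of the lens's front rim (lens 55 mm across), turned with the camera: the lens looks along -x of this frame, z is up in its picture, y across it. The tube is wanted with its middle at x = -130 mm on this axis, its z along this z and its lever (+x) along this +x.
- jar: squat glass jar, 84 mm across, 70 mm high, with a dented tin funnel (100 mm across) standing in its mouth, 92 mm high in all; origin at its underside
- splicer: grey bakelite film splicer, 68 x 160 mm, about 85 mm high with its arm raised; origin at its underside
- reel_a: steel developing reel lying flat, 88 mm diameter, 42 mm high; origin at its underside
- reel_b: second steel developing reel, same size
- loupe: black stand loupe, 42 mm diameter, 46 mm high; origin at its underside
- meter: grey light meter lying on its back, 70 x 48 mm, 28 mm high; origin at its underside
Things that resemble listed ones, but are neither listed nor needed, are in the scene too. Of the things shaped like the cap, the black one is meant.

How it is judged:
By the outcome, as a careful person would: the job done as asked, in the order asked, and still so for the second after the job is handed in, while the arm keeps its last pose, push and grip.
It also fails if it takes over 54 s, if anything falls off the work surface, if the arm or the gripper's body presses on something with over 40 N, if the wrist force passes 120 N, or if a joint passes its speed limit or range.

## Working session

There is one attempt and no reset: what is moved stays moved. The work goes in short steps, Python scripts to look and compute and a tool call to move; the robot and the scene stay as the last step left them, time stands still between calls to the robot, and variables do not carry over. Pictures are saved under pics/ and viewed, at most 11 in all, crops included, and the job is handed in when it is done.

Besides the shell and the picture viewer there is one more tool, called after "Emit:" by a JSON object that holds its "method" and its "body". carry_out: Moves the arm, as the interface text tells. Its arguments: {"type":"object","properties":{"commands":{"type":"array","items":{"type":"array","items":{"type":"number"}}},"jaw":{"type":"number"}},"required":["commands"]}

```bash
ls; mkdir -p pics; cat > h.py <<'E'
from bench import *
import numpy as np, cv2, pickle
from scipy.spatial.transform import Rotation as Ro
def snap(n,save):
    s=snapshot(n); pickle.dump(s,open(f'pics/{save}.pkl','wb')); cv2.imwrite(f'pics/{save}.png',s['img'][...,::-1]); return s
def load(save): return pickle.load(open(f'pics/{save}.pkl','rb'))
def cloud(s):
    z=s['range_z']; v,u=np.mgrid[:z.shape[0],:z.shape[1]]
    P=np.stack([(u-s['cx'])/s['fx']*z,(v-s['cy'])/s['fy']*z,z],-1)
    W=(P-s['t'])@s['R']; W[z==0]=np.nan; return W
def ray(s,u,v):
    d=s['R'].T@np.array([(u-s['cx'])/s['fx'],(v-s['cy'])/s['fy'],1]); return -s['R'].T@s['t'],d/np.linalg.norm(d)
def tri(rs):
    A=np.zeros((3,3));b=np.zeros(3)
    for o,d in rs:
        M=np.eye(3)-np.outer(d,d);A+=M;b+=M@o
    return np.linalg.solve(A,b)
E
python3 - <<'E'
from h import *
a=snap('scene','s0');b=snap('side','d0');c=snap('wrist','w0')
o=get_obs();print({k:np.round(v,3) for k,v in o.items()})
for s in(a,b,c):print(np.round(-s['R'].T@s['t'],3),s['fx'])
im=np.vstack([cv2.resize(np.hstack([a['img'],b['img']]),(800,250)),np.hstack([cv2.resize(c['img'],(480,300)),np.zeros((300,320,3),np.uint8)])])
E
```

```text
pics
{'time': np.float64(0.15), 'joint_positions': array([-1.303,  0.088,  1.372, -0.   ,  1.684, -0.103]), 'qvel': array([-0.   ,  0.001, -0.004,  0.   , -0.001, -0.002]), 'joint_torque': array([ 1.0000e-03, -3.4064e+01, -3.0279e+01,  7.2000e-02,  3.1000e-02,
       -0.0000e+00]), 'tool_pos': array([ 0.199, -0.512,  0.205]), 'ee_rot': array([-3.14 , -0.   ,  0.371]), 'wrist_force': array([0.199, 0.045, 0.461]), 'wrist_torque': array([ 0.001,  0.013, -0.012]), 'finger_force': np.float64(0.0), 'width': np.float64(0.094)}
[ 1.08  -0.514  0.653] 381.2789334231549
[0.163 0.606 0.775] 408.9861762582961
[ 0.277 -0.482  0.385] 341.9695340168257
```

View pics/s0.png

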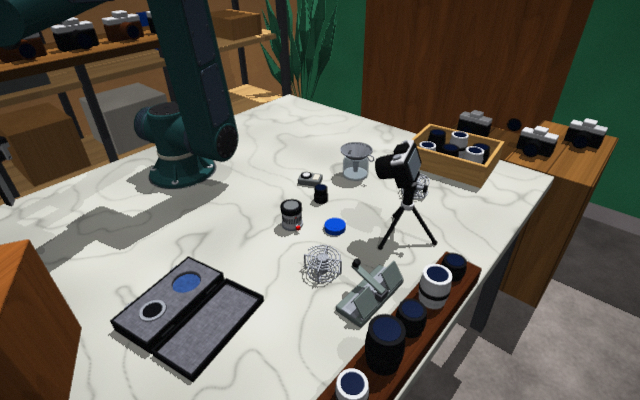

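View pics/d0.png

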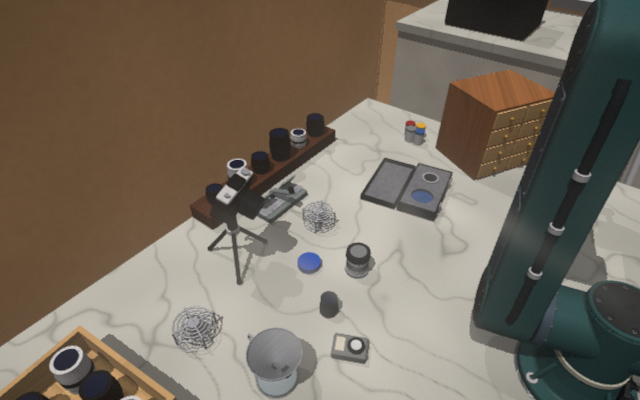

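Scene view: the tube with its cap is at (291,213) with the red lever tip at (298,227). The camera is at (400,162) and the case's empty well (blue floor) at (186,283). Side view: tube (358,260), camera (235,195), well (424,197).

```bash
python3 - <<'E'
from h import *
a=load('s0');b=load('d0')
A=cloud(a);B=cloud(b)
def p(W,n,l):
    for u,v in l: print(n,(u,v),np.round(W[v,u],3))
p(A,'s',[(291,205),(298,227),(186,283),(152,311),(335,226),(320,190),(355,150),(310,180),(385,165),(400,160),(408,205),(200,268)])
p(B,'d',[(358,249),(424,197),(430,178),(309,262),(235,185),(240,200),(255,205),(330,300),(320,215)])
# crops
c1=cv2.resize(a['img'][130:260,260:450],(760,520),interpolation=2)
cv2.imwrite('pics/c1.png',c1[...,::-1])
c2=cv2.resize(b['img'][150:290,190:390],(800,560),interpolation=2)
cv2.imwrite('pics/c2.png',c2[...,::-1])
E
```

```text
s (291, 205) [0.485 0.035 0.066]
s (298, 227) [0.521 0.021 0.02 ]
s (186, 283) [ 0.471 -0.281  0.024]
s (152, 311) [ 0.493 -0.37   0.033]
s (335, 226) [0.59  0.089 0.017]
s (320, 190) [0.477 0.159 0.046]
s (355, 150) [0.433 0.38  0.07 ]
s (310, 180) [0.393 0.206 0.023]
s (385, 165) [0.686 0.15  0.21 ]
s (400, 160) [0.733 0.131 0.249]
s (408, 205) [0.744 0.175 0.111]
s (200, 268) [ 0.463 -0.237  0.032]
d (358, 249) [0.484 0.033 0.066]
d (424, 197) [ 0.464 -0.284  0.023]
d (430, 178) [ 0.485 -0.364  0.033]
d (309, 262) [0.578 0.1   0.015]
d (235, 185) [0.697 0.188 0.252]
d (240, 200) [0.685 0.191 0.22 ]
d (255, 205) [0.656 0.177 0.212]
d (330, 300) [0.461 0.175 0.044]
d (320, 215) [ 0.643 -0.029  0.04 ]
```

View pics/c1.png

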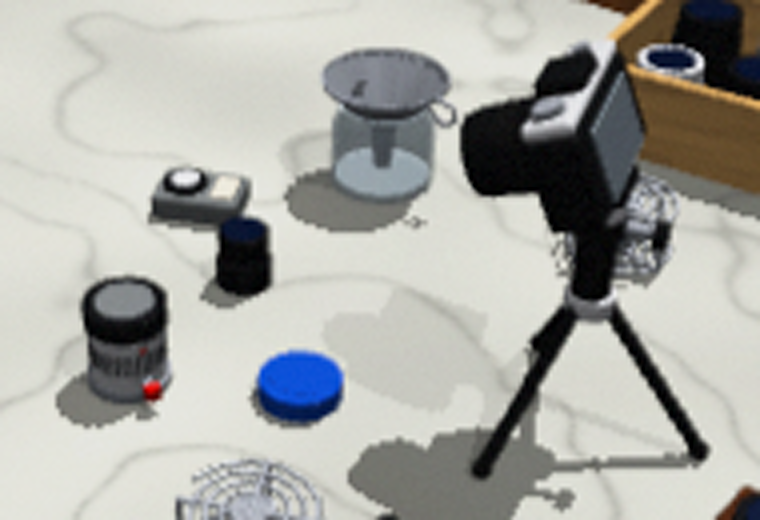

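View pics/c2.png

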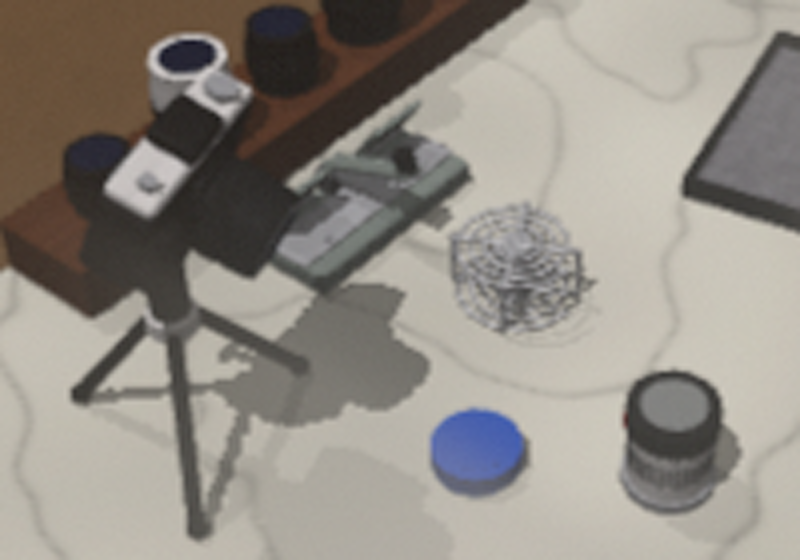

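```bash
cat >> h.py <<'E'
from scipy.optimize import least_squares
E
python3 - <<'E'
from h import *
a=load('s0');b=load('d0')
Ps=[]
for s,roi in((a,(130,225,370,430)),(b,(160,240,205,270))):
    W=cloud(s);m=np.zeros(W.shape[:2],bool);m[roi[0]:roi[1],roi[2]:roi[3]]=1
    m&=(W[...,2]>.15)&(np.hypot(W[...,0]-.7,W[...,1]-.16)<.13)
    P=W[m];C=s['img'][m];Ps.append((P,C));print(len(P),np.round(P.min(0),3),np.round(P.max(0),3))
# back plane from scene: RANSAC largest planes
rng=np.random.default_rng(0)
for P,C in Ps:
    Q=P.copy()
    for k in range(4):
        best=None
        for i in range(800):
            t=Q[rng.choice(len(Q),3,False)];n=np.cross(t[1]-t[0],t[2]-t[0]);l=np.linalg.norm(n)
            if l<1e-5:continue
            n/=l;e=abs((Q-t[0])@n)<.002
            if best is None or e.sum()>best.sum():best=e
        R=Q[best];c=R.mean(0);n=np.linalg.svd(R-c)[2][2];n*=np.sign(n[0]) or 1
        print(best.sum(),'c',np.round(c,3),'n',np.round(n,3),'yaw',np.degrees(np.arctan2(n[1],n[0])).round(1),'el',np.degrees(np.arcsin(n[2])).round(1))
        Q=Q[~best]
np.savez('pics/cam.npz',a=Ps[0][0],b=Ps[1][0])
E
```

```text
1609 [0.653 0.12  0.151] [0.776 0.241 0.261]
1805 [0.647 0.12  0.152] [0.734 0.244 0.261]
418 c [0.737 0.176 0.226] n [0.843 0.252 0.476] yaw 16.7 el 28.4
288 c [0.739 0.128 0.215] n [ 0.322 -0.946  0.031] yaw -71.2 el 1.8
202 c [0.691 0.15  0.216] n [ 0.061  0.917 -0.393] yaw 86.2 el -23.2
148 c [0.741 0.183 0.216] n [0.897 0.281 0.341] yaw 17.4 el 19.9
359 c [0.69  0.181 0.233] n [ 0.564  0.139 -0.814] yaw 13.8 el -54.5
314 c [0.697 0.234 0.211] n [ 0.374 -0.927  0.015] yaw -68.1 el 0.9
255 c [0.676 0.191 0.214] n [ 0.504 -0.766 -0.399] yaw -56.7 el -23.5
212 c [0.685 0.18  0.235] n [ 0.557  0.138 -0.819] yaw 13.9 el -54.9
```

```bash
python3 - <<'E'
from h import *
d=np.load('pics/cam.npz')
def Rm(y,p): # x points back; pitch>0 : x tilts up
    return Ro.from_euler('ZY',[y,-p]).as_matrix()
for key in('a','b','ab'):
  P=np.vstack([d[k] for k in key])
  x=np.array([.685,.18,.215,np.radians(18.5),np.radians(24)])
  c0=x[:3].copy()
  for it in range(8):
    L=(P-x[:3])@Rm(x[3],x[4]); r=np.hypot(L[:,1],L[:,2])
    tol=.008 if it<4 else .004
    Q=P[(abs(r-.0275)<tol)&(L[:,0]<.02)&(L[:,0]>-.06)]
    def f(q):
        L=(Q-q[:3])@Rm(q[3],q[4]);return np.r_[np.hypot(L[:,1],L[:,2])-.0275,.1*((q[:3]-c0)@Rm(q[3],q[4])[:,0])]
    x=least_squares(f,x,loss='soft_l1',f_scale=.001).x
  L=(P-x[:3])@Rm(x[3],x[4]);r=np.hypot(L[:,1],L[:,2]);h=np.sort(L[r<.029,0])
  fr=h[:20]
  print(key,len(Q),np.round(x[:3],4),np.degrees(x[3:]).round(1),'rms',np.std(f(x)[:-1]).round(4),'front',np.round(h[[0,5,10,20,40]],4),np.round(x[:3]+Rm(x[3],x[4])[:,0]*h[5],4))
  for v in np.arange(-.06,.09,.01):
    m=(L[:,0]>v)&(L[:,0]<=v+.01)
    if m.sum(): print(round(v,2),m.sum(),'y',np.round(np.percentile(L[m,1],[2,98]),3),'z',np.round(np.percentile(L[m,2],[2,98]),3),end=' | ')
  print()
E
```

```text
a 367 [0.6931 0.1733 0.2014] [14.3 24.5] rms 0.0012 front [-0.0343 -0.0327 -0.0323 -0.0307 -0.0279] [0.6642 0.1659 0.1878]
-0.04 26 y [-0.028  0.001] z [-0.019  0.026] | -0.03 86 y [-0.029  0.005] z [-0.02   0.028] | -0.02 89 y [-0.029  0.   ] z [-0.022  0.028] | -0.01 96 y [-0.03   0.002] z [-0.02   0.028] | 0.0 65 y [-0.029  0.006] z [-0.015  0.027] | 0.01 21 y [-0.055  0.045] z [-0.061  0.04 ] | 0.02 187 y [-0.057  0.04 ] z [-0.062  0.044] | 0.03 248 y [-0.057  0.045] z [-0.066  0.044] | 0.04 456 y [-0.056  0.054] z [-0.067  0.043] | 0.05 330 y [-0.053  0.032] z [-0.074  0.021] | 0.06 5 y [-0.001  0.005] z [-0.07  -0.065] | 
b 644 [0.694  0.174  0.2021] [20.1 26.4] rms 0.0014 front [-0.0404 -0.0397 -0.0393 -0.0384 -0.037 ] [0.6606 0.1617 0.1845]
-0.05 3 y [-0.013 -0.005] z [-0.013 -0.003] | -0.04 123 y [-0.019  0.027] z [-0.013  0.028] | -0.03 123 y [-0.013  0.029] z [-0.011  0.029] | -0.02 128 y [-0.014  0.029] z [-0.013  0.029] | -0.01 124 y [-0.013  0.028] z [-0.011  0.028] | 0.0 232 y [-0.031  0.056] z [-0.056  0.028] | 0.01 322 y [-0.051  0.057] z [-0.026  0.043] | 0.02 292 y [-0.047  0.058] z [-0.028  0.044] | 0.03 284 y [-0.048  0.057] z [-0.028  0.043] | 0.04 172 y [-0.042  0.057] z [-0.028  0.042] | 0.05 2 y [0.023 0.034] z [0.011 0.014] | 
ab 1004 [0.6938 0.1739 0.2021] [18.2 26.7] rms 0.0013 front [-0.0399 -0.0395 -0.0391 -0.0384 -0.037 ] [0.6603 0.1629 0.1843]
-0.04 172 y [-0.026  0.026] z [-0.016  0.028] | -0.03 215 y [-0.028  0.027] z [-0.019  0.029] | -0.02 212 y [-0.027  0.029] z [-0.015  0.028] | -0.01 225 y [-0.029  0.028] z [-0.017  0.028] | 0.0 283 y [-0.026  0.056] z [-0.056  0.028] | 0.01 392 y [-0.058  0.058] z [-0.058  0.042] | 0.02 499 y [-0.059  0.058] z [-0.062  0.044] | 0.03 532 y [-0.059  0.058] z [-0.065  0.043] | 0.04 738 y [-0.058  0.057] z [-0.068  0.042] | 0.05 146 y [-0.038  0.035] z [-0.078  0.015] |
```

```bash
cat >> h.py <<'E'
def circ(P,r=None):
    c=P.mean(0)
    q=least_squares(lambda q:np.hypot(P[:,0]-q[0],P[:,1]-q[1])-q[2],[c[0],c[1],.028],loss='soft_l1',f_scale=.001).x
    return q
def topmask(s,xy,rad,z0,z1):
    W=cloud(s);return (np.hypot(W[...,0]-xy[0],W[...,1]-xy[1])<rad)&(W[...,2]>z0)&(W[...,2]<z1),W
def hull_circ(s,m,W,zlev):
    # contour of mask projected on plane z=zlev
    m=m.astype(np.uint8);cs,_=cv2.findContours(m,cv2.RETR_EXTERNAL,cv2.CHAIN_APPROX_NONE);c=max(cs,key=len)[:,0]
    P=[]
    for u,v in c:
        o,d=ray(s,u,v);P.append((o+d*(zlev-o[2])/d[2])[:2])
    return circ(np.array(P))
def red(s,xy):
    W=cloud(s);I=s['img'].astype(int);m=(I[...,0]>120)&(I[...,0]>2*I[...,1]+30)&(np.hypot(W[...,0]-xy[0],W[...,1]-xy[1])<.07)&(W[...,2]<.04)
    return m,W
def blue(s,xy,rad):
    W=cloud(s);I=s['img'].astype(int);return (I[...,2]>1.4*I[...,0]+15)&(np.hypot(W[...,0]-xy[0],W[...,1]-xy[1])<rad),W
E
python3 - <<'E'
from h import *
for n in('s0','d0'):
    s=load(n)
    m,W=topmask(s,(.485,.034),.04,.061,.07);print(n,'cap top n',m.sum(),np.round(np.nanmean(W[m],0),4),np.round(hull_circ(s,m,W,.065),4))
    m,W=red(s,(.485,.034));v,u=np.nonzero(m);print('red',m.sum(),u.mean() if len(u) else 0,v.mean() if len(u) else 0,np.round(W[m].mean(0),4))
    m,W=blue(s,(.467,-.283),.045);print('well',m.sum(),np.round(np.nanmean(W[m],0),4),np.round(hull_circ(s,m,W,.022),4))
    m,W=topmask(s,(.48,-.33),.14,.026,.036);p=W[m][:,:2];print('case',cv2.minAreaRect(p.astype(np.float32)*1000))
E
```

```text
s0 cap top n 243 [0.4846 0.0343 0.0655] [0.4837 0.035  0.0285]
red 8 297.625 226.75 [0.5194 0.0208 0.0202]
well 396 [ 0.4694 -0.28    0.0233] [ 0.4677 -0.2793  0.0273]
case ((482.12420654296875, -323.3148193359375), (120.49344635009766, 209.0762939453125), 11.093695640563965)
d0 cap top n 364 [0.4791 0.0382 0.0644] [0.4791 0.0384 0.0278]
red 0 0 0 [nan nan nan]
well 21 [ 0.4564 -0.2887  0.0219] [-113.9709   66.396   132.4318]
case ((475.33966064453125, -323.2077941894531), (112.96955871582031, 213.5102081298828), 10.689894676208496)<stdin>:5: RuntimeWarning: Mean of empty slice.
  ret = um.true_divide(
```

View pics/w0.png

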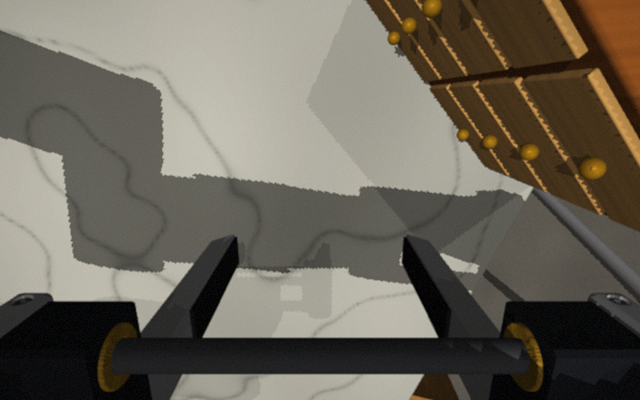

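```bash
cat >> h.py <<'E'
def Rt(yaw,tilt=0): # tool down, x heading yaw; tilt>0 leans tool z towards +heading
    return Ro.from_euler('z',yaw)*Ro.from_euler('y',-tilt)*Ro.from_euler('x',np.pi)
def plan(p,R):
    o=get_obs();R0=Ro.from_euler('xyz',o['ee_rot']);
    print('t',o['time'].round(2),'pos',o['tool_pos'].round(4),'rpy',np.round(o['ee_rot'],3),'w',o['width'].round(4),'shift',R0.inv().apply(np.array(p)-o['tool_pos']).round(4),'turn',(R0.inv()*R).as_rotvec().round(4))
E
python3 - <<'E'
from h import *
plan([.46,-.28,.2],Rt(.19))
plan([.335,-.39,.2],Rt(.28))
E
```

```text
Traceback (most recent call last):
  File "h.py", line 41, in plan
    print('t',o['time'].round(2),'pos',o['tool_pos'].round(4),'rpy',np.round(o['ee_rot'],3),'w',o['width'].round(4),'shift',R0.inv().apply(np.array(p)-o['tool_pos']).round(4),'turn',(R0.inv()*R).as_rotvec().round(4))
              ^^^^^^^^^^^^^^^
AttributeError: 'float' object has no attribute 'round'
```

```bash
sed -i "s/o\['time'\].round(2)/round(o['time'],2)/;s/o\['width'\].round(4)/round(float(o['width']),4)/" h.py
python3 - <<'E'
from h import *
plan([.46,-.28,.2],Rt(.19))
E
```

```text
t 0.15 pos [ 0.1992 -0.5122  0.2046] rpy [-3.14  -0.     0.371] w 0.0941 shift [ 0.3273 -0.1219  0.0048] turn [-0.0017  0.      0.1808]
```

Emit:
{"method": "carry_out", "body": {"commands": [[0.042, -0.016, 0, 0, 0, 0], [0.084, -0.031, 0, 0, 0, 0], [0.126, -0.047, 0, 0, 0, 0], [0.168, -0.062, 0, 0, 0, 0], [0.21, -0.078, 0.003, 0, 0, 0]]}}

```text
time: 0.65
tool_pos: [0.3679, -0.3627, 0.2026]
ee_rot: [3.141, -0.0, 0.37]
wrist_force: [0.8, 0.3, 0.1]
width: 0.0937
finger_force: 0.0
```

Emit:
{"method": "carry_out", "body": {"commands": [[0.04, -0.015, 0, 0, 0, 0.06], [0.08, -0.03, 0, 0, 0, 0.12], [0.117, -0.044, 0.002, 0, 0, 0.181], [0.117, -0.044, 0.002, 0, 0, 0.181], [0.117, -0.044, 0.002, 0, 0, 0.181]]}}

```text
time: 1.15
tool_pos: [0.46, -0.2798, 0.1999]
ee_rot: [-3.141, 0.001, 0.192]
wrist_force: [0.1, -0.3, 0.6]
width: 0.0941
finger_force: 0.0
```

```bash
python3 - <<'E'
from h import *
s=snap('wrist','w1')
plan([.47,.037,.2],Rt(.19))
for rr in(.05,):
    m,W=blue(s,(.469,-.28),rr);print('well',m.sum(),np.round(np.nanmean(W[m],0),4),np.round(hull_circ(s,m,W,.022),4))
m,W=topmask(s,(.48,-.33),.14,.026,.036);p=W[m][:,:2];print('case',cv2.minAreaRect(p.astype(np.float32)*1000))
E
```

```text
t 1.2 pos [ 0.4595 -0.2806  0.2001] rpy [-3.141e+00  1.000e-03  1.910e-01] w 0.0938 shift [ 7.050e-02 -3.098e-01  1.000e-04] turn [-0.0001  0.0011  0.0005]
well 2442 [ 0.4711 -0.2802  0.0233] [ 0.4703 -0.2804  0.0295]
case ((480.6213073730469, -323.6528625488281), (116.00363159179688, 208.5961456298828), 11.169079780578613)
```

View pics/w1.png

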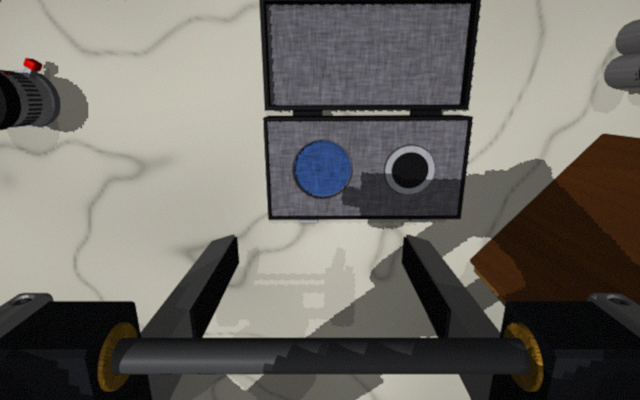

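Wrist view: the well is at (323,168), the filled well at (410,168), the case is axis-aligned in this view, and the tube with its lever is at the left edge.

Emit:
{"method": "carry_out", "body": {"commands": [[0.01, -0.045, 0, 0, 0, 0], [0.02, -0.09, 0, 0, 0, 0], [0.03, -0.135, 0, 0, 0, 0], [0.04, -0.18, 0, 0, 0, 0], [0.05, -0.22, 0, 0, 0, 0]]}}

```text
time: 1.7
tool_pos: [0.4667, -0.0547, 0.2007]
ee_rot: [3.141, -0.0, 0.187]
wrist_force: [0.5, 0.7, 0.6]
width: 0.094
finger_force: 0.0
```

Emit:
{"method": "carry_out", "body": {"commands": [[0.01, -0.045, 0, 0, 0, 0], [0.02, -0.09, 0, 0, 0, 0], [0.02, -0.09, 0, 0, 0, 0], [0.02, -0.09, 0, 0, 0, 0], [0.02, -0.09, 0, 0, 0, 0]]}}

```text
time: 2.2
tool_pos: [0.4701, 0.0354, 0.2004]
ee_rot: [3.141, 0.0, 0.187]
wrist_force: [0.1, -0.2, 0.2]
width: 0.0941
finger_force: 0.0
```

```bash
python3 - <<'E'
from h import *
s=snap('wrist','w2')
m,W=topmask(s,(.482,.036),.04,.06,.072);print('cap',m.sum(),np.round(np.nanmean(W[m],0),4),np.round(hull_circ(s,m,W,.065),4))
m,W=red(s,(.482,.036));v,u=np.nonzero(m);print('red',m.sum(),u.mean(),v.mean(),np.round(W[m].mean(0),4))
W=cloud(s)
c=-s['R'].T@s['t'];print(c.round(3),s['R'].round(3))
plan([.482,.036,.1],Rt(.19))
cv2.imwrite('pics/w2c.png',cv2.resize(s['img'][90:290,200:460,::-1],(780,600),interpolation=2))
E
```

```text
cap 2779 [0.483  0.0369 0.066 ] [0.4822 0.0368 0.028 ]
red 71 340.0422535211268 135.95774647887325 [0.5178 0.0228 0.0209]
[0.552 0.051 0.381] [[ 0.187 -0.982  0.001]
 [-0.942 -0.179  0.286]
 [-0.28  -0.054 -0.958]]
t 2.25 pos [0.4702 0.0352 0.2005] rpy [3.141 0.    0.187] w 0.0941 shift [0.0118 0.0014 0.1005] turn [ 0.0007  0.0002 -0.0033]
```

View pics/w2c.png

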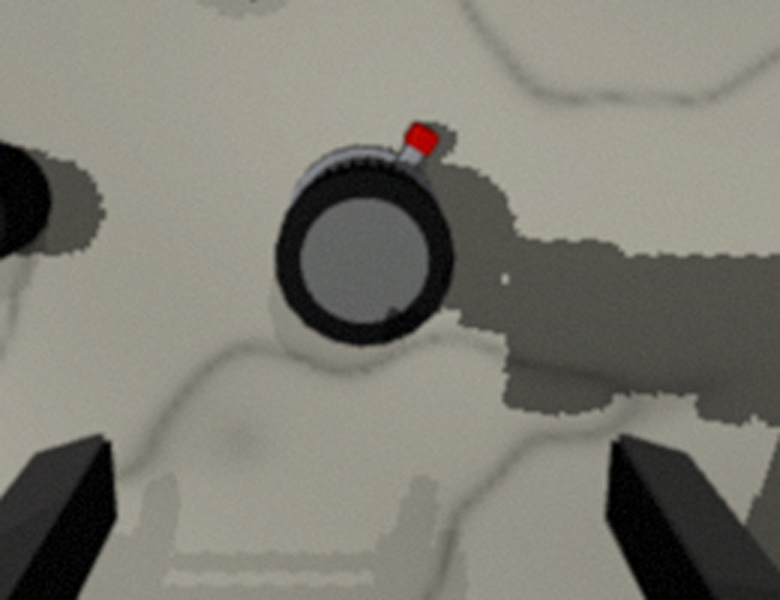

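Enlarged wrist view: the cap's centre is at full-frame pixel (321,176), and the red lever tip at (340,136) points up and slightly right. Cap ≈ (0.4825, 0.0368), top 65 mm, agrees with the other views; lever yaw ≈ -21.6°.

Emit:
{"method": "carry_out", "body": {"commands": [[0.0123, 0.0007, 0.035, 0, 0, 0], [0.0123, 0.0007, 0.075, 0, 0, 0], [0.0123, 0.0007, 0.11, 0, 0, 0], [0.0123, 0.0007, 0.135, 0, 0, 0], [0.0123, 0.0007, 0.142, 0, 0, 0]]}}

```text
time: 2.75
tool_pos: [0.4798, 0.0371, 0.0549]
ee_rot: [-3.14, 0.007, 0.187]
wrist_force: [-0.3, 0.4, -1.0]
width: 0.0942
finger_force: 0.0
```

Emit:
{"method": "carry_out", "body": {"commands": [[0, 0, 0, 0, 0, 0], [0, 0, 0, 0, 0, 0], [0, 0, 0, 0, 0, 0], [0, 0, 0, 0, 0, 0], [0, 0, 0, 0, 0, 0]], "jaw": 0.4}}

```text
time: 3.25
tool_pos: [0.4831, 0.0387, 0.0596]
ee_rot: [3.141, -0.002, 0.19]
wrist_force: [0.6, -1.2, 1.4]
width: 0.0575
finger_force: 3.7
```

Emit:
{"method": "carry_out", "body": {"commands": [[0, 0, 0, 0, 0, 0], [0, 0, 0, 0, 0, 0], [0, 0, 0, 0, 0, 0], [0, 0, 0, 0, 0, 0], [0, 0, 0, 0, 0, 0]]}}

```text
time: 3.75
tool_pos: [0.4831, 0.0387, 0.0596]
ee_rot: [3.141, -0.002, 0.19]
wrist_force: [0.1, -0.5, 5.2]
width: 0.0561
finger_force: 30.0
```

```bash
python3 - <<'E'
from h import *
s=snap('wrist','w3')
plan([.47,-.28,.15],Rt(.194))
cv2.imwrite('pics/w3c.png',cv2.resize(s['img'][140:300,220:420,::-1],(750,600),interpolation=2))
E
```

```text
t 3.8 pos [0.4831 0.0387 0.0596] rpy [ 3.141e+00 -2.000e-03  1.900e-01] w 0.056 shift [-0.0729  0.3105 -0.0903] turn [ 0.0009 -0.0019 -0.0041]
```

View pics/w3c.png

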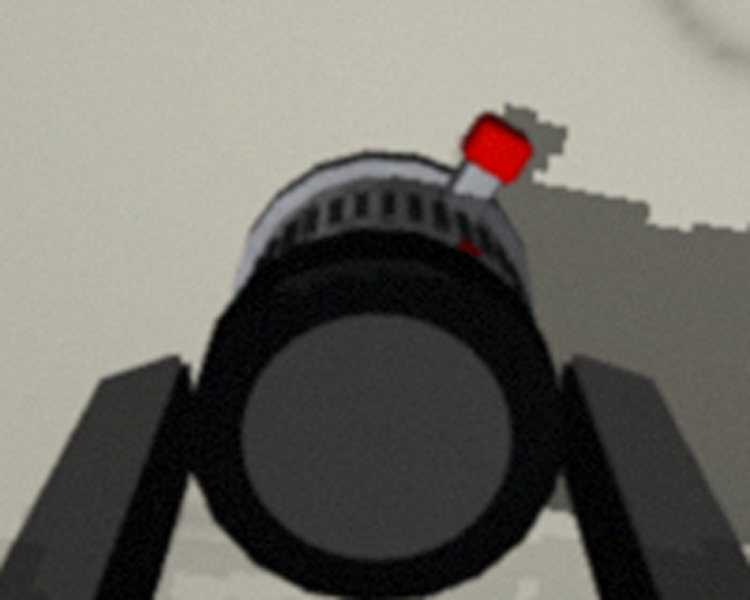

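Close view: both finger pads sit on the cap's sides at (190,440) and (565,440), and the cap is centred between them. Lifting.

Emit:
{"method": "carry_out", "body": {"commands": [[0, 0, -0.01, 0, 0, 0], [0, 0, -0.025, 0, 0, 0], [0, 0, -0.05, 0, 0, 0], [0, 0, -0.08, 0, 0, 0], [0, 0, -0.09, 0, 0, 0]]}}

```text
time: 4.3
tool_pos: [0.4838, 0.0391, 0.1517]
ee_rot: [3.141, -0.005, 0.19]
wrist_force: [0.3, -0.1, 0.4]
width: 0.0558
finger_force: 30.0
```

```bash
python3 - <<'E'
from h import *
s=snap('wrist','w4');o=get_obs();T=o['tool_pos'];print(T.round(4),o['width'],o['finger_force'],o['wrist_force'])
R0=Ro.from_euler('xyz',o['ee_rot'])
W=cloud(s);I=s['img'].astype(int)
m,W=topmask(s,T[:2],.035,T[2],T[2]+.012);g=m&(I.mean(-1)>25)
for zl in(T[2]+.0055,):print('cap',m.sum(),np.median(W[g][:,2])-T[2],(R0.inv().apply(np.r_[hull_circ(s,m,W,zl)[:2],zl]-T)).round(4),hull_circ(s,m,W,zl).round(4),'gray disc',R0.inv().apply(np.r_[hull_circ(s,g,W,zl)[:2],zl]-T).round(4),hull_circ(s,g,W,zl).round(4))
# tube now
m,W=topmask(s,(.483,.037),.04,.055,.068);print('tube',m.sum())
plan([.470,-.280,.1],Rt(.194))
E
```

```text
[0.4841 0.039  0.1521] 0.05606374537863485 30.000143386423588 [0.56177492 0.25679307 0.47911404]
cap 7835 0.006224960312864014 [-0.0012 -0.0002 -0.0055] [0.4828 0.039  0.0288] gray disc [-0.0029  0.     -0.0055] [0.4812 0.0384 0.02  ]
tube 1214
t 4.35 pos [0.4841 0.039  0.1521] rpy [ 3.141 -0.006  0.19 ] w 0.0561 shift [-0.0744  0.3106  0.052 ] turn [ 0.001  -0.0059 -0.004 ]
```

Emit:
{"method": "carry_out", "body": {"commands": [[-0.02, 0.045, 0, 0, 0, 0], [-0.04, 0.09, 0, 0, 0, 0], [-0.06, 0.135, 0, 0, 0, 0], [-0.08, 0.18, 0, 0, 0, 0], [-0.09, 0.225, 0, 0, -0.006, 0]]}}

```text
time: 4.85
tool_pos: [0.4344, -0.2002, 0.147]
ee_rot: [-3.14, 0.008, 0.189]
wrist_force: [0.3, -0.4, 0.1]
width: 0.056
finger_force: 30.0
```

Emit:
{"method": "carry_out", "body": {"commands": [[-0.01, 0.04, 0, 0, 0, 0], [-0.02, 0.075, 0.01, 0, 0, 0], [-0.03, 0.085, 0.02, 0, 0, 0], [-0.03, 0.085, 0.04, 0, 0, 0], [-0.03, 0.085, 0.04, 0, 0, 0]]}}

```text
time: 5.35
tool_pos: [0.42, -0.2861, 0.104]
ee_rot: [-3.134, 0.012, 0.189]
wrist_force: [0.3, 0.2, -0.2]
width: 0.056
finger_force: 30.0
```

Emit:
{"method": "carry_out", "body": {"commands": [[0, 0, 0, 0, 0, 0], [0, 0, 0, 0, 0, 0], [0, 0, 0, 0, 0, 0], [0, 0, 0, 0, 0, 0], [0, 0, 0, 0, 0, 0]]}}

```text
time: 5.85
tool_pos: [0.4231, -0.2883, 0.1093]
ee_rot: [3.141, 0.005, 0.19]
wrist_force: [0.2, 0.3, 0.4]
width: 0.0557
finger_force: 30.0
```

```bash
python3 - <<'E'
from h import *
s=snap('wrist','w5');o=get_obs();T=o['tool_pos'];R0=Ro.from_euler('xyz',o['ee_rot'])
plan([.472,-.2800,.1],Rt(.194))
m,W=topmask(s,T[:2],.038,T[2],T[2]+.012)
zl=T[2]+.006
c=hull_circ(s,m,W,zl);print('cap',m.sum(),c.round(4),'tool',R0.inv().apply(np.r_[c[:2],zl]-T).round(4))
m,W=blue(s,(.4705,-.28),.045);v,u=np.nonzero(m);print('well',m.sum(),W[m].mean(0).round(4),'px',u.min(),u.max(),v.min(),v.max())
for zl in(.022,.03):print(zl,hull_circ(s,m,W,zl).round(4))
# foam rim: holes edge from depth
P=W[(np.hypot(W[...,0]-.4705,W[...,1]+.28)<.045)];f=P[P[:,2]<.0255]
print('floor pts',len(f),f.mean(0).round(4),np.percentile(f,[1,99],axis=0).round(4))
E
```

```text
t 5.9 pos [ 0.423  -0.2883  0.1091] rpy [3.141 0.005 0.19 ] w 0.0556 shift [0.0497 0.0011 0.0089] turn [ 0.0008  0.0054 -0.0038]
cap 7875 [ 0.4222 -0.2883  0.029 ] tool [-0.0008 -0.0001 -0.006 ]
well 4689 [ 0.4714 -0.28    0.0234] px 283 359 104 181
0.022 [ 0.4706 -0.2802  0.0297]
0.03 [ 0.4716 -0.28    0.0288]
floor pts 5050 [ 0.4716 -0.2796  0.0234] [[ 0.442  -0.3087  0.0217]
 [ 0.4999 -0.2507  0.025 ]]
```

View pics/w5.png

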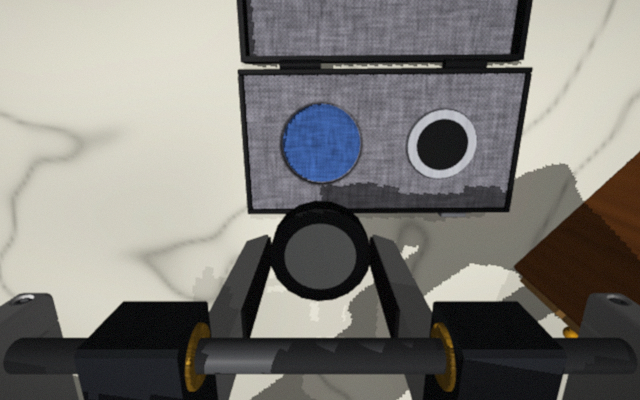

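Wrist view: the held cap is centred at (320,250), and the empty well at (322,143) with nothing in it.

Emit:
{"method": "carry_out", "body": {"commands": [[0.015, 0, 0, 0, 0.005, 0], [0.03, 0.001, 0.01, 0, 0.005, 0], [0.045, 0.001, 0.02, 0, 0.005, 0], [0.05, 0.001, 0.03, 0, 0.005, 0], [0.05, 0.001, 0.04, 0, 0.005, 0]]}}

```text
time: 6.4
tool_pos: [0.4726, -0.2795, 0.0675]
ee_rot: [-3.141, 0.001, 0.191]
wrist_force: [-0.6, 0.2, -0.6]
width: 0.056
finger_force: 30.0
```

Emit:
{"method": "carry_out", "body": {"commands": [[0, 0, 0, 0, 0, 0], [0, 0, 0, 0, 0, 0], [0, 0, 0, 0, 0, 0], [0, 0, 0, 0, 0, 0], [0, 0, 0, 0, 0, 0]]}}

```text
time: 6.9
tool_pos: [0.4719, -0.2802, 0.069]
ee_rot: [3.141, 0.0, 0.189]
wrist_force: [1.0, 0.1, -0.3]
width: 0.0559
finger_force: 30.0
```

```bash
python3 - <<'E'
from h import *
s=snap('wrist','w6');o=get_obs();T=o['tool_pos'];R0=Ro.from_euler('xyz',o['ee_rot'])
plan([.4722,-.2800,.033],Rt(.19))
m,W=topmask(s,T[:2],.038,T[2],T[2]+.012)
zl=T[2]+.006
c=hull_circ(s,m,W,zl);print('cap',m.sum(),c.round(4),'tool',R0.inv().apply(np.r_[c[:2],zl]-T).round(4))
E
```

```text
t 6.95 pos [ 0.4719 -0.2801  0.0689] rpy [3.141 0.    0.189] w 0.0557 shift [ 0.0004 -0.0001  0.0359] turn [ 0.0008  0.0003 -0.0005]
cap 7875 [ 0.471  -0.2803  0.0289] tool [-0.0009 -0.     -0.006 ]
```

Emit:
{"method": "carry_out", "body": {"commands": [[0, 0, 0.006, 0, 0, 0], [0, 0, 0.013, 0, 0, 0], [0, 0, 0.02, 0, 0, 0], [0, 0, 0.026, 0, 0, 0], [0, 0, 0.03, 0, 0, 0]]}}

```text
time: 7.45
tool_pos: [0.4713, -0.2795, 0.0371]
ee_rot: [-3.14, 0.002, 0.19]
wrist_force: [-0.6, 0.1, -0.9]
width: 0.0559
finger_force: 30.0
```

Emit:
{"method": "carry_out", "body": {"commands": [[0, 0, 0.001, 0, 0, 0], [0, 0, 0.002, 0, 0, 0], [0, 0, 0.003, 0, 0, 0], [0, 0, 0.004, 0, 0, 0], [0, 0, 0.004, 0, 0, 0]]}}

```text
time: 7.95
tool_pos: [0.4718, -0.2799, 0.0344]
ee_rot: [3.141, 0.001, 0.19]
wrist_force: [-0.7, -0.0, -0.1]
width: 0.056
finger_force: 30.0
```

Emit:
{"method": "carry_out", "body": {"commands": [[0, 0, 0.0005, 0, 0, 0], [0, 0, 0.001, 0, 0, 0], [0, 0, 0.0015, 0, 0, 0], [0, 0, 0.002, 0, 0, 0], [0, 0, 0.002, 0, 0, 0]]}}

```text
time: 8.45
tool_pos: [0.4718, -0.2799, 0.0326]
ee_rot: [3.141, 0.001, 0.19]
wrist_force: [-0.5, 0.7, 1.4]
width: 0.056
finger_force: 30.0
```

Emit:
{"method": "carry_out", "body": {"commands": [[0, 0, 0, 0, 0, 0], [0, 0, 0, 0, 0, 0], [0, 0, 0, 0, 0, 0], [0, 0, 0, 0, 0, 0], [0, 0, 0, 0, 0, 0]], "jaw": 0.72}}

```text
time: 8.95
tool_pos: [0.4717, -0.2799, 0.0323]
ee_rot: [3.142, 0.001, 0.19]
wrist_force: [-0.4, -0.7, -0.2]
width: 0.0677
finger_force: 0.0
```

Emit:
{"method": "carry_out", "body": {"commands": [[0, 0, -0.01, 0, 0, 0], [0, 0, -0.03, 0, 0, 0], [0, 0, -0.07, 0, 0, 0], [0, 0, -0.11, 0, 0, 0], [0, 0, -0.15, 0, 0, 0]]}}

```text
time: 9.45
tool_pos: [0.4718, -0.2797, 0.1847]
ee_rot: [3.141, 0.0, 0.19]
wrist_force: [0.6, -1.0, -0.4]
width: 0.0675
finger_force: 0.0
```

```bash
python3 - <<'E'
from h import *
s=snap('wrist','w7')
m,W=topmask(s,(.4712,-.28),.045,.034,.045);P=W[m];c=P.mean(0);n=np.linalg.svd(P-c)[2][2];print(m.sum(),c.round(4),hull_circ(s,m,W,.038).round(4),'n',n.round(3))
r=np.hypot(P[:,0]-c[0],P[:,1]-c[1]);print(np.percentile(P[r<.02][:,2],[5,50,95]))
plan([.47,.037,.18],Rt(-.377))
E
```

```text
2523 [ 0.4712 -0.2797  0.039 ] [ 0.4705 -0.2799  0.028 ] n [0.004 0.    1.   ]
[0.03809035 0.03925713 0.04034803]
t 9.5 pos [ 0.4748 -0.2819  0.1934] rpy [ 3.13  -0.009  0.19 ] w 0.0677 shift [ 0.0554 -0.3143  0.0104] turn [ 0.0082 -0.0121  0.5669]
```

The cap lies flat and centred in the well, with its top at about 38.5 mm. Now the tube.

Emit:
{"method": "carry_out", "body": {"commands": [[0.008, -0.045, 0, 0, 0, 0], [0.016, -0.09, 0, 0, 0, 0], [0.024, -0.135, 0, 0, 0, 0], [0.033, -0.18, 0, 0, 0, 0], [0.041, -0.22, 0, 0, 0, 0]], "jaw": 1.0}}

```text
time: 10.0
tool_pos: [0.4705, -0.0541, 0.1832]
ee_rot: [3.141, -0.001, 0.19]
wrist_force: [0.5, 0.0, 0.7]
width: 0.094
finger_force: 0.0
```

Emit:
{"method": "carry_out", "body": {"commands": [[0.008, -0.045, 0, 0, 0, 0.12], [0.017, -0.091, 0, 0, 0, 0.24], [0.017, -0.091, 0, 0, 0, 0.36], [0.017, -0.091, 0, 0, 0, 0.48], [0.017, -0.091, 0, 0, 0, 0.567]]}}

```text
time: 10.5
tool_pos: [0.4702, 0.0373, 0.183]
ee_rot: [3.141, -0.0, -0.38]
wrist_force: [0.1, 0.2, 0.5]
width: 0.0943
finger_force: 0.0
```

Emit:
{"method": "carry_out", "body": {"commands": [[0, 0, 0, 0, 0, 0], [0, 0, 0, 0, 0, 0], [0, 0, 0, 0, 0, 0], [0, 0, 0, 0, 0, 0], [0, 0, 0, 0, 0, 0]]}}

```text
time: 11.0
tool_pos: [0.4702, 0.0364, 0.1823]
ee_rot: [3.141, 0.001, -0.377]
wrist_force: [-0.1, 0.1, 0.7]
width: 0.0937
finger_force: 0.0
```

```bash
python3 - <<'E'
from h import *
s=snap('wrist','w8')
m,W=topmask(s,(.483,.037),.035,.055,.069);P=W[m]
print('tube',m.sum(),P.mean(0).round(4),hull_circ(s,m,W,.062).round(4))
m,W=red(s,(.483,.037));v,u=np.nonzero(m);print('red',m.sum(),u.mean(),v.mean(),np.round(np.nanmean(W[m],0),4))
n=tri([ray(s,u.mean(),v.mean())]*1+[ray(load('s0'),297.6,226.75)]);print('tri',n.round(4))
o,d=ray(s,u.mean(),v.mean());print('z.017',(o+d*(.017-o[2])/d[2]).round(4))
plan([.482,.037,.013],Rt(-.377))
cv2.imwrite('pics/w8c.png',cv2.resize(s['img'][70:270,190:450,::-1],(780,600),interpolation=2))
E
```

```text
tube 2268 [0.4814 0.037  0.0598] [0.4815 0.0369 0.0242]
red 75 315.61333333333334 134.38666666666666 [0.5163 0.0223 0.0213]
tri [0.5163 0.0229 0.0172]
z.017 [0.5159 0.0225 0.017 ]
t 11.05 pos [0.4702 0.0364 0.1823] rpy [ 3.141e+00  1.000e-03 -3.770e-01] w 0.0939 shift [ 0.0109 -0.005   0.1693] turn [ 0.0006  0.0008 -0.0001]
```

View pics/w8c.png

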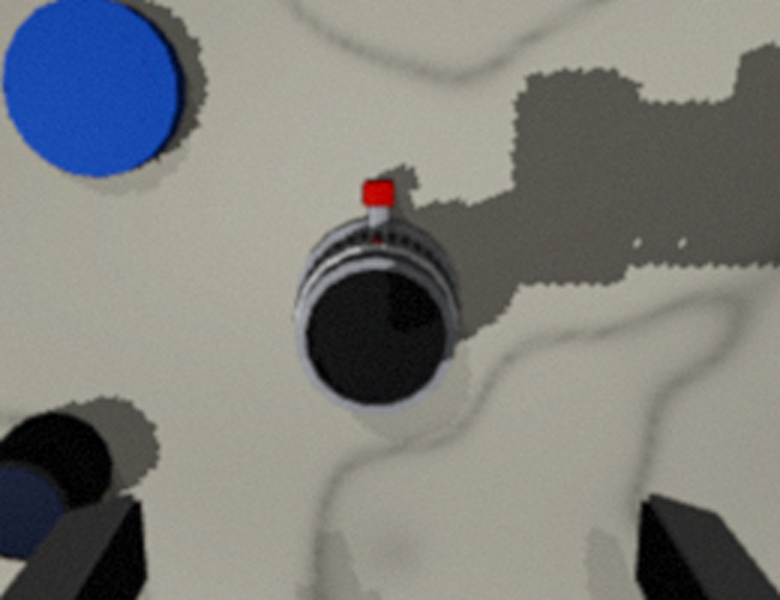

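Enlarged view: collar centre (377,333), lever (378,193), straight ahead in the tool's x; the blue decoy cap and the loupe are clear of the fingers.

Emit:
{"method": "carry_out", "body": {"commands": [[0.0103, -0.0046, 0.04, 0, 0, 0.008], [0.0103, -0.0046, 0.08, 0, 0, 0.008], [0.0103, -0.0046, 0.115, 0, 0, 0.008], [0.0103, -0.0046, 0.14, 0, 0, 0.008], [0.0103, -0.0046, 0.15, 0, 0, 0.008]]}}

```text
time: 11.55
tool_pos: [0.479, 0.037, 0.0291]
ee_rot: [3.139, 0.006, -0.385]
wrist_force: [-0.0, -0.5, 0.4]
width: 0.094
finger_force: 0.0
```

Emit:
{"method": "carry_out", "body": {"commands": [[0, 0, 0.004, 0, 0, 0], [0, 0, 0.008, 0, 0, 0], [0, 0, 0.012, 0, 0, 0], [0, 0, 0.015, 0, 0, 0], [0, 0, 0.017, 0, 0, 0]]}}

```text
time: 12.05
tool_pos: [0.4818, 0.0369, 0.0158]
ee_rot: [3.141, -0.0, -0.385]
wrist_force: [0.3, 0.1, -0.4]
width: 0.0939
finger_force: 0.0
```

Emit:
{"method": "carry_out", "body": {"commands": [[0, 0, 0, 0, 0, 0], [0, 0, 0, 0, 0, 0], [0, 0, 0, 0, 0, 0], [0, 0, 0, 0, 0, 0], [0, 0, 0, 0, 0, 0]]}}

```text
time: 12.55
tool_pos: [0.4814, 0.0369, 0.0154]
ee_rot: [3.141, 0.001, -0.385]
wrist_force: [0.8, 0.6, 0.6]
width: 0.0941
finger_force: 0.0
```

Emit:
{"method": "carry_out", "body": {"commands": [[0, 0, 0, 0, 0, 0], [0, 0, 0, 0, 0, 0], [0, 0, 0, 0, 0, 0], [0, 0, 0, 0, 0, 0], [0, 0, 0, 0, 0, 0]], "jaw": 0.3}}

```text
time: 13.05
tool_pos: [0.4813, 0.0369, 0.0153]
ee_rot: [3.141, 0.001, -0.385]
wrist_force: [0.0, 0.6, 0.2]
width: 0.0571
finger_force: 0.0
```

Emit:
{"method": "carry_out", "body": {"commands": [[0, 0, 0, 0, 0, 0], [0, 0, 0, 0, 0, 0], [0, 0, 0, 0, 0, 0], [0, 0, 0, 0, 0, 0], [0, 0, 0, 0, 0, 0]]}}

```text
time: 13.55
tool_pos: [0.4813, 0.0369, 0.0153]
ee_rot: [3.141, 0.001, -0.385]
wrist_force: [-0.7, -0.8, -0.4]
width: 0.0517
finger_force: 30.0
```

Emit:
{"method": "carry_out", "body": {"commands": [[0, 0, -0.005, 0, 0, 0], [0, 0, -0.015, 0, 0, 0], [0, 0, -0.03, 0, 0, 0], [0, 0, -0.05, 0, 0, 0], [0, 0, -0.06, 0, 0, 0]]}}

```text
time: 14.05
tool_pos: [0.4827, 0.0369, 0.0779]
ee_rot: [-3.141, -0.003, -0.385]
wrist_force: [0.4, 0.4, -0.2]
width: 0.0518
finger_force: 30.0
```

Emit:
{"method": "carry_out", "body": {"commands": [[0, 0, -0.03, 0, 0, 0], [0, 0, -0.06, 0, 0, 0], [0, 0, -0.075, 0, 0, 0], [0, 0, -0.08, 0, 0, 0], [0, 0, -0.08, 0, 0, 0]]}}

```text
time: 14.55
tool_pos: [0.4817, 0.037, 0.1559]
ee_rot: [3.141, -0.001, -0.385]
wrist_force: [0.0, 0.6, -1.5]
width: 0.0517
finger_force: 30.0
```

```bash
python3 - <<'E'
from h import *
s=snap('wrist','w9');d=snap('side','d9')
o=get_obs();T=o['tool_pos'];R0=Ro.from_euler('xyz',o['ee_rot']);print(o['wrist_force'].round(2),o['finger_force'])
plan([.48,.04,.15],Rt(-.385))
W=cloud(s);L=R0.inv().apply((W-T).reshape(-1,3)).reshape(W.shape);I=s['img'].astype(int)
m=(np.hypot(L[...,0],L[...,1])<.028)&(L[...,2]<-.035)&(L[...,2]>-.055);print('top',m.sum(),L[m].mean(0).round(4),np.median(L[m][:,2]),hull_circ(s,m,W,T[2]+.047).round(4))
c=hull_circ(s,m,W,T[2]+.047);print(R0.inv().apply(np.r_[c[:2],T[2]+.047]-T).round(4))
r=(I[...,0]>120)&(I[...,0]>2*I[...,1]+30)&(np.hypot(L[...,0],L[...,1])<.07);print('red',r.sum(),np.nanmean(L[r],0).round(4))
E
```

```text
[ 0.39  0.03 -2.02] 29.99968260526657
t 14.65 pos [0.4807 0.037  0.154 ] rpy [ 3.14e+00  3.00e-03 -3.85e-01] w 0.0512 shift [-0.0018 -0.0025  0.004 ] turn [ 0.0014  0.0029 -0.0002]
top 9852 [ 0.0024 -0.0001 -0.0461] -0.04574438988196941 [0.4827 0.0365 0.0265]
[ 0.002  -0.0002 -0.047 ]
red 0 [nan nan nan]<stdin>:8: RuntimeWarning: Mean of empty slice
```

```bash
cat > fit.py <<'E'
from h import *
def Rm(y,p): return Ro.from_euler('ZY',[y,-p]).as_matrix()
def pts(n,roi,k=4):
    Z=[];s=None
    for i in range(k):
        s=snapshot(n);Z.append(np.where(s['range_z']>0,s['range_z'],np.nan))
    sd=np.nanstd(Z,0);s['range_z']=np.nan_to_num(np.nanmedian(Z,0));pickle.dump(s,open(f'pics/m_{n}.pkl','wb'))
    W=cloud(s);v,u=np.mgrid[:400,:640];m=(u>roi[0])&(u<roi[1])&(v>roi[2])&(v<roi[3])&(W[...,2]>.15)&(np.hypot(W[...,0]-.7,W[...,1]-.17)<.13)
    print(n,m.sum(),'sd',np.nanmedian(sd[m]).round(4));return W[m]
A=pts('scene',(370,430,130,225));B=pts('side',(205,270,160,240));np.savez('pics/cam2.npz',a=A,b=B)
E
python3 fit.py 2>/dev/null; cat > fit2.py <<'E'
from h import *
def Rm(y,p): return Ro.from_euler('ZY',[y,-p]).as_matrix()
d=np.load('pics/cam2.npz');A,B=d['a'],d['b']
# q: lens axis point, yaw, pitch, top z, back x, front x, off side half-width; per-view offset for B
def run(P,x0,tb=0):
    x=np.array(x0)
    for it in range(12):
        tol=.006 if it<4 else .003
        L=(P-x[:3])@Rm(x[3],x[4]);r=np.hypot(L[:,1],L[:,2])
        lens=(L[:,0]<.008)&(L[:,0]>-.036)&(abs(r-.0275)<tol)
        sl=(L[:,0]>.012)&(abs(abs(L[:,1])-.058)<tol)&(abs(L[:,2])<.04)
        bk=(abs(L[:,0]-x[5])<tol)&(abs(L[:,1])<.053)&(abs(L[:,2])<.026)
        fr=(L[:,0]<-.036)&(abs(L[:,0]-x[6])<tol)&(r<.024)
        def f(q):
            M=(P-q[:3])@Rm(q[3],q[4])
            return np.r_[np.hypot(M[lens,1],M[lens,2])-.0275,abs(M[sl,1])-.058,M[bk,0]-q[5],M[fr,0]-q[6],(q[:3]-x0[:3])@Rm(q[3],q[4])[:,0]]
        x=least_squares(f,x,loss='soft_l1',f_scale=.001).x
    L=(P-x[:3])@Rm(x[3],x[4]);r=np.hypot(L[:,1],L[:,2]);h=np.sort(L[r<.0285,0])
    print([k.sum() for k in(lens,sl,bk,fr)],x[:3].round(4),np.degrees(x[3:5]).round(2),'back',x[5].round(4),'front',x[6].round(4),h[[3,10,20,40]].round(4))
    return x
x0=[.6938,.1739,.2021,np.radians(18.2),np.radians(26.7),0,.053,-.0395]
x0=np.r_[x0[:5],.04,.05,-.04][:5].tolist()+[.052,-.0395]
for P in(np.vstack([A,B]),A,B): run(P,x0)
for y,p in((14,23),(22,30)):run(np.vstack([A,B]),x0[:3]+[np.radians(y),np.radians(p)]+x0[5:])
E
sed -i 's/x\[:3\],q\[3\]/&/' fit2.py; python3 fit2.py
```

```text
scene 1616 sd 0.0011
side 1809 sd 0.0011
[np.int64(908), np.int64(622), np.int64(377), np.int64(40)] [0.6939 0.1739 0.2019] [17.62 26.02] back 0.0494 front -0.0385 [-0.0395 -0.039  -0.0385 -0.0373]
[np.int64(363), np.int64(363), np.int64(364), np.int64(0)] [0.6935 0.1745 0.2024] [17.61 26.4 ] back 0.0494 front -0.0395 [-0.0351 -0.0342 -0.0327 -0.0302]
[np.int64(543), np.int64(300), np.int64(10), np.int64(39)] [0.6941 0.1733 0.2019] [17.26 25.66] back 0.0482 front -0.0386 [-0.0395 -0.039  -0.0386 -0.0373]
[np.int64(908), np.int64(622), np.int64(377), np.int64(40)] [0.6939 0.1739 0.2019] [17.62 26.02] back 0.0494 front -0.0385 [-0.0395 -0.039  -0.0385 -0.0373]
[np.int64(908), np.int64(622), np.int64(377), np.int64(40)] [0.6939 0.1739 0.2019] [17.62 26.02] back 0.0494 front -0.0385 [-0.0395 -0.039  -0.0385 -0.0373]
```

```bash
cat > tgt.py <<'E'
from h import *
y,p=np.radians([17.6,26.0]);Rc=Ro.from_euler('ZY',[y,-p]);X=Rc.as_matrix()[:,0]
lens=np.array([.6939,.1739,.2019])-.039*X
mid=lens-.13*X
R=Rc*Ro.from_euler('x',np.pi)
def tcp(off=(.001,0,-.0156),back=0): return mid-R.apply(off)-back*X
E
python3 - <<'E'
from tgt import *
print('lens',lens.round(4),'mid',mid.round(4),'tcp',tcp().round(4))
plan(tcp(),R)
E
```

```text
lens [0.6605 0.1633 0.1848] mid [0.5491 0.128  0.1278] tcp [0.5548 0.1298 0.1134]
t 15.05 pos [0.4813 0.037  0.1549] rpy [ 3.141e+00  1.000e-03 -3.850e-01] w 0.0517 shift [ 0.0333 -0.1136  0.0414] turn [ 0.1574  0.4371 -0.6803]
```

Emit:
{"method": "carry_out", "body": {"commands": [[0.003, -0.01, 0.002, 0.013, 0.036, -0.057], [0.006, -0.02, 0.005, 0.026, 0.073, -0.113], [0.009, -0.03, 0.008, 0.039, 0.109, -0.17], [0.012, -0.04, 0.012, 0.052, 0.146, -0.227], [0.015, -0.05, 0.015, 0.065, 0.18, -0.28]]}}

```text
time: 15.55
tool_pos: [0.5141, 0.0781, 0.14]
ee_rot: [-3.102, -0.187, -0.106]
wrist_force: [-0.5, -0.3, -1.8]
width: 0.0513
finger_force: 30.0
```

```bash
python3 -c "
from tgt import *
plan(tcp(),R)"
```

```text
t 15.55 pos [0.5141 0.0781 0.14  ] rpy [-3.102 -0.187 -0.106] w 0.0513 shift [ 0.0294 -0.0544  0.0348] turn [ 0.0919  0.2553 -0.3979]
```

Emit:
{"method": "carry_out", "body": {"commands": [[0.005, -0.009, 0.005, 0.015, 0.042, -0.065], [0.01, -0.018, 0.01, 0.03, 0.085, -0.132], [0.014, -0.027, 0.016, 0.045, 0.128, -0.2], [0.018, -0.036, 0.02, 0.06, 0.17, -0.265], [0.021, -0.042, 0.024, 0.072, 0.2, -0.312]]}}

```text
time: 16.05
tool_pos: [0.543, 0.1182, 0.1217]
ee_rot: [-3.123, -0.397, 0.214]
wrist_force: [-0.3, -0.6, -0.9]
width: 0.0514
finger_force: 30.0
```

Emit:
{"method": "carry_out", "body": {"commands": [[0, 0, 0, 0, 0, 0], [0, 0, 0, 0, 0, 0], [0, 0, 0, 0, 0, 0], [0, 0, 0, 0, 0, 0], [0, 0, 0, 0, 0, 0]]}}

```text
time: 16.55
tool_pos: [0.5436, 0.1176, 0.1225]
ee_rot: [-3.122, -0.397, 0.211]
wrist_force: [0.3, 0.7, -0.7]
width: 0.0513
finger_force: 30.0
```

```bash
python3 -c "
from tgt import *
plan(tcp(),R)"
```

```text
t 16.55 pos [0.5436 0.1176 0.1225] rpy [-3.122 -0.397  0.211] w 0.0513 shift [ 0.0089 -0.0094  0.0138] turn [ 0.0208  0.0561 -0.0885]
```

Emit:
{"method": "carry_out", "body": {"commands": [[0.002, -0.002, 0.003, 0.005, 0.014, -0.022], [0.004, -0.004, 0.006, 0.01, 0.028, -0.044], [0.006, -0.006, 0.009, 0.015, 0.042, -0.066], [0.008, -0.008, 0.012, 0.019, 0.052, -0.082], [0.009, -0.009, 0.014, 0.021, 0.056, -0.088]]}}

```text
time: 17.05
tool_pos: [0.5545, 0.1297, 0.1122]
ee_rot: [-3.141, -0.453, 0.308]
wrist_force: [0.1, -1.3, -2.2]
width: 0.0517
finger_force: 30.0
```

Emit:
{"method": "carry_out", "body": {"commands": [[0, 0, 0, 0, 0, 0], [0, 0, 0, 0, 0, 0], [0, 0, 0, 0, 0, 0], [0, 0, 0, 0, 0, 0], [0, 0, 0, 0, 0, 0]]}}

```text
time: 17.55
tool_pos: [0.5548, 0.1296, 0.1131]
ee_rot: [-3.141, -0.454, 0.307]
wrist_force: [-0.1, -0.8, -1.2]
width: 0.0513
finger_force: 30.0
```

```bash
python3 - <<'E'
from tgt import *
plan(tcp(),R)
Rt_=Rc.as_matrix()
for n in('scene','side','wrist'):
    s=snap(n,'f_'+n);W=cloud(s);I=s['img'].astype(int)
    L=(W-mid)@Rt_  # tube-frame, about mid
    rd=(I[...,0]>120)&(I[...,0]>2*I[...,1]+30)&(np.linalg.norm(L,axis=-1)<.07)
    rad=np.hypot(L[...,0],L[...,1])
    br=(abs(L[...,2])<.015)&(rad<.035)
    print(n,'red',rd.sum(),np.nanmean(L[rd],0).round(4) if rd.any() else '', 'pts',br.sum())
    if n!='wrist' and br.sum()>40: np.save('pics/t_'+n,W[np.hypot(L[...,0],L[...,1])<.04][:, :]);
a=load('f_scene')['img'][120:270,250:430,::-1];b=load('f_side')['img'][130:280,200:380,::-1]
cv2.imwrite('pics/fin.png',np.hstack([cv2.resize(x,(400,333),interpolation=2) for x in(a,b)]))
E
```

```text
t 17.55 pos [0.5548 0.1296 0.1131] rpy [-3.141 -0.454  0.307] w 0.0513 shift [ 0.0001 -0.0002 -0.0003] turn [-0.0004  0.0001 -0.0002]
scene red 12 [ 0.0405 -0.0029 -0.0129] pts 175
side red 7 [ 0.0371  0.0019 -0.0103] pts 106
wrist red 309 [ 0.0374 -0.0002 -0.0091] pts 2815
```

View pics/fin.png

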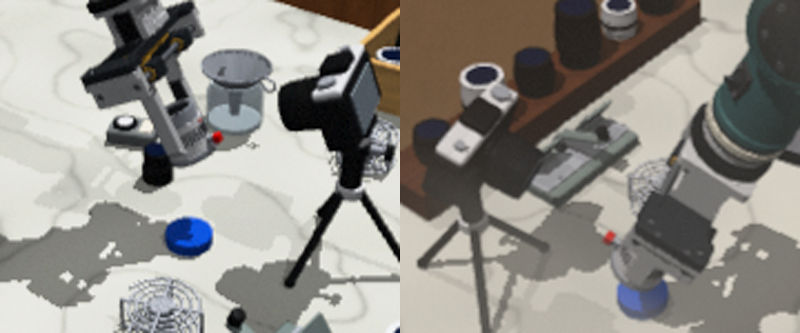

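The final picture shows the tube held in the fingers, leaning back. Its red lever at (218,137) points at the lens at (290,105), and the camera stands untouched. The red tip measures on the lens axis in all three views. Handing in.

```bash
python3 -c "
from bench import *
print(close_job())"
```

```text
the job is handed in; nothing more can be done
None
```

The cap measured flat and centred in the well, and I handed the job in with the arm still holding the tube 13 cm in front of the lens, square to it with the lever straight towards it. It took about 17.6 s of the 54 s, and I got no verdict back.

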